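# Wind a terminal load tester four clicks and hold the load

### The job

On the bench tester, take the lever by its upright black grip and swing it counter-clockwise (seen from above): it first moves freely against its spring, then starts to click. Count exactly four clicks by feel, each one a load step on the clamped copper lug, and never wind on over a fifth, which would spoil the lug. The lever springs back if let go, so finish while holding its grip there, past the fourth click, and leave the multimeter, screwdriver and breaker where they lie.

Things in the scene. Friction and masses are not known exactly. Their poses are not given: they have to be found in the camera images.
- tester: Grey base plate 340 x 200 x 12 mm fixed to the bench, with a round dark spring drum, the lever and, at the far end, a clamp with a copper lug. Origin: on the lever's vertical pivot axis, at bench height. z up, x from the pivot to the clamp; the plate spans x -110 to 230, y -100 to 100 mm. The clamp is 64 mm high, all else but the lever at most 50 mm.
- lever (a joint): Lever's swing about the vertical axis through the tester's origin, rad. 0: rest stop, the lever pointing 0.6 rad clockwise (from above) of the tester's -x, its grip at (-132, 90) mm in the tester's frame. Grows counter-clockwise to a hard stop at 1.4. A spring pulls it back to 0 (6 N at the grip at rest, 8 N at 1 rad); the clicks do not lock, so let go and it flies back.
- pawl_tip (a point): Centre of the sprung pawl under the lever, on its centre line 91 mm from the pivot. After 0.07 to 0.39 rad of free swing (different every time) it climbs the first tooth, and then one tooth every 0.15 rad: on the ramp (0.1 rad) the force needed at the grip is about 2 N above the spring's; past the crest (the click) it drops within 0.04 rad to some 4 N below it.
- grip (a point): Point on the axis of the lever's upright grip: a plain black cylinder, 20 mm in diameter, at the lever's end, 160 mm from the pivot. It stands from 55 mm (top of the flat lever bar, 22 mm wide) to 117 mm above the bench; this point is 86 mm above the bench. It can be pinched from above; it is a sleeve that spins freely on its pin.
- quadrant: Steel quadrant on the base plate under the lever: seven saw teeth 5 mm high, crests 92 mm from the pivot and 0.15 rad apart counter-clockwise, tops 34 mm above the bench. Origin on the pivot axis at bench height, z up, x axis through the first tooth's crest. Clamped at a different angle about the pivot every time; it does not move during the work.
- multimeter: Bystander: black handheld multimeter lying on the bench, 150 x 78 x 34 mm, 320 g, on the tester's +y side. Origin under its centre, x along its length. Leave it alone.
- screwdriver: Bystander: screwdriver with a black handle, 190 mm long, lying on the bench on the tester's -y side. Origin under its middle, x towards the tip. Leave it alone.
- breaker: Bystander: white circuit breaker module 70 x 36 x 72 mm, 200 g, standing on the bench on the tester's -y side, between it and the screwdriver. Origin under its centre. Leave it alone.

How it is judged (in metres and radians):
On the way, in this order (a step that is already met when the one before it is completed fails the run):
1. the robot holds the lever at the start of its swing, before the first click (contact force between the fingers and lever above 1 N and y of grip in the frame of quadrant below -0.0032 m), for 0.1 s.
2. the lever is held between the first click and the fourth tooth's crest (contact force between the fingers and lever above 1 N and y of grip in the frame of quadrant between 0.0032 and 0.0696 m), for 0.1 s.
At the end, for the whole second after the job is handed in: The lever is held at rest by the fingers (more than 1 N on it, less than 0.05 rad/s) with the pawl over the fourth tooth and not yet over the fifth: 0.465 to 0.59 rad past the first tooth's crest, that is, the grip at y = 71.7 to 89.0 mm in the quadrant's frame (y of grip in the frame of quadrant between 0.0717 and 0.089 m and contact force between the fingers and lever above 1 N and velocity of joint lever between -0.05 and 0.05 rad/s); the arm keeps its last pose, push and grip.
It fails at once if the lever is wound over the fifth click (y of grip in the frame of quadrant above 0.093 m).
It fails at once if a bystander is moved by more than 20 mm (distance of any of multimeter, screwdriver, breaker from where it was at the start of the episode above 0.02 m).
It also fails if it takes over 61 s, if anything falls off the work surface, if the arm or the gripper's body presses on something with over 40 N, if the wrist force passes 120 N, or if a joint passes its speed limit or range.

### The arm

A 7-joint arm with a two-finger parallel gripper is mounted at the origin on the work surface. World frame = base frame: x ahead of the robot, y to its left, z up, the work surface at z = 0. Lengths are in m, angles in degrees, forces in N, time in s.
With the tool pointing down it reaches from about 0.425 to 0.875 m from the base axis. Payload 4.7 kg.
Tool frame: the origin (TCP) lies on the centre line of the jaws, within the pads' length; the fingertips stand ahead of it and the grasp point (between the pads) lies 2 mm behind it (env.tip_reach is the x of the fingertips in the tool frame, in m); x points along the fingers, z is the direction in which the jaws open and shut, and the axes are right-handed (so a half turn about x gives the same grasp; the last joint's range is limited). The gripper opens to 87 mm and grips with 3 to 60 N. Pads are 19 mm wide; open, the fingers measure 117 mm over their backs; the gripper's body (75 mm by 190 mm) begins 51 mm behind the grasp point.
Start: joints at [68.646, 18.392, -4.016, 83.108, 1.295, 78.541, -3.26], TCP at [0.245, -0.602, 0.204] pointing down, gripper open.
Joint ranges: [-163.93, 163.93], [-17.29, 119.83], [-79.2, 71.16], [3.27, 140.29], [-89.18, 269.18], [5.43, 117.66], [-154.24, 154.24]. Speed limits (degrees/s): [147.25, 147.25, 180, 180, 180, 180, 180].

### API

Orientations are given as [roll, pitch, yaw] about the fixed x, y, z axes, in that order (R = Rz(yaw) Ry(pitch) Rx(roll)).
In Python, from cell import telemetry, optics, env, models gives the robot as it stands.
- The arm moves only by the shell command python3 -m pendant 'ROWS' [FORCE]. ROWS is JSON, a list of rows, each a list of 3 entries, a list of its own where there are three numbers: the finger opening in mm, from 0 to 87, then the shift along the tool's x, y, z in mm, then the turn, a rotation vector about the tool's x, y, z in rad. A call has 1 to 10 rows; each row is the pose to reach, as a shift and turn from the pose commanded when the call began, along the tool's axes at that moment; what a row does not reach only later rows make up. A row lasts 1/12 s, in which the tool goes at most 41.7 mm and 7.16 degrees, less where a joint would pass 70% of its speed; a pose out of reach is approached as far as the arm can. A call with a gripper value outside its range is refused whole. The fingers move at their own pace and stop on an object; FORCE is the grip in N (left out, the last holds). Time passes only in rows, so rows that repeat a pose let the fingers close. It gives the time, the measured TCP pose, the force and the opening at its end, in the units of the state.
- telemetry.get_obs(): the state, without advancing time (a new reading comes with each control period).
- optics.read_camera(name): name is "scene" or "side" or "wrist"; returns a dict with "image" (480x640x3 uint8, blue, green, red), "range_z" (480x640 float32, m along the optical axis (not along the pixel's ray), 0 where there is no reading), "fx", "fy", "cx", "cy" (pixels), "cam_to_world" (4x4, takes a point from camera to world coordinates). Camera axes: x right, y up, looking along -z (the intrinsics and any distortion apply to the point x, -y, -z); pixel columns grow to the right and rows downward; lengths in m; the calibration is good to about 2 mm. A picture is of the moment at which its call begins.
- env.sign_off(): hands the job in, once; it reports no verdict.
Trained networks look in the newest picture that a camera, given by its name, has taken for a name from the list of things; names that differ only in an ending like _2 or _b are one class to them, and where a whole thing is asked for, a point or a joint stands for the part that bears it (a point fixed in the world has none). Each returns a list of dicts, best first, with "confidence" (0 to 1); they miss things now and then, are a little off and sometimes report something else, mostly with a low value. They report only what shows in the picture. A call takes as long as a camera call.
- models.masks_of(camera, label): "pixels" (480x640 bool, what is visible of it) and "extent" ([left, top, right, bottom] as shares, 0 to 1, of the picture: columns of its width, rows of its height, round what is visible of it).
- models.landmark_of(camera, label): "centre" ([row, column] as shares, 0 to 1, of the picture: columns of its width, rows of its height: a listed point, or the origin of a listed thing).
The state is a dict: "time_s": time; "qpos": joint angles; "joint_velocities": joint speeds; "effort": joint torques, N m; "tool_pos": TCP position; "tool_rot": TCP orientation; "force": force on the tool from outside, world axes, zero at the start; "wrist_torque": the same for the moment, N m; "grip_width": finger opening in m.
Only numpy, scipy, OpenCV 4.12 (cv2) and the standard library are available. Lean on these libraries where they do the work, as an engineer would, in place of code of your own. Each camera call takes 0.05 s, during which the arm holds its last target.

## Working session

There is one attempt and no reset: what is moved stays moved. The work goes in short steps, Python scripts to look and compute and a shell command to move; the robot and the scene stay as the last step left them, time stands still between calls to the robot, and variables do not carry over. Pictures are saved under pics/ and viewed, and the job is handed in when it is done.

```bash
mkdir -p pics; ls; python3 - <<'E'
from cell import telemetry, optics, env, models
import cv2,numpy as np
o=telemetry.get_obs();print(o, env.tip_reach)
for c in ["scene","side"]:
    d=optics.read_camera(c);cv2.imwrite(f"pics/{c}0.png",d["image"])
    print(c,d["fx"],d["fy"],d["cx"],d["cy"],d["cam_to_world"],d.keys())
    for l in ["tester","grip","pawl_tip","quadrant","lever"]:
        r=models.landmark_of(c,l);print(l,[(round(x["confidence"],2),np.round(np.array(x["centre"])*[480,640],1)) for x in r[:3]])
E
```

```text
pics
{'time_s': 0.0, 'qpos': array([68.64795386, 18.44082223, -4.01573256, 83.17576932,  1.29558796,
       78.54083924, -3.26189788]), 'joint_velocities': array([-0.02411356, -0.07280179, -0.1151412 ,  0.01263307, -0.05364228,
       -0.01001769, -0.02010213]), 'effort': array([-1.12344583e-04, -4.91288495e+01, -4.04223762e-01, -3.12527919e+01,
       -6.41131564e-02,  4.37730260e-02,  1.89323346e-04]), 'tool_pos': array([ 0.24489881, -0.60145387,  0.20313401]), 'tool_rot': array([-176.78387214,   89.88767138,  115.37635327]), 'force': array([-0.30685746,  0.64667734, -0.70942508]), 'wrist_torque': array([ 0.01452244,  0.01111363, -0.02232063]), 'grip_width': 0.08704887241834382} 0.017
scene 591.5263420084442 591.5263420084442 330.0210500993298 242.99143347064592 [[-0.50067373 -0.55215529  0.6666711   1.32467416]
 [ 0.86560565 -0.32580575  0.38023344  0.43667118]
 [ 0.00725737  0.76744717  0.64107112  0.78697601]
 [ 0.          0.          0.          1.        ]] dict_keys(['image', 'range_z', 'fx', 'fy', 'cx', 'cy', 'cam_to_world'])
tester [(0.94, array([279.3, 325. ]))]
grip [(0.95, array([233.6, 409.3]))]
pawl_tip []
quadrant []Traceback (most recent call last):
  File "<stdin>", line 8, in <module>
ValueError: it knows: breaker, grip, multimeter, pawl_tip, quadrant, screwdriver, tester
```

```bash
cat > h.py <<'E'
from cell import telemetry, optics, env, models
import cv2,numpy as np
from scipy.spatial.transform import Rotation as R
def ray(d,rc):
    r,c=rc
    v=np.array([(c-d["cx"])/d["fx"],-(r-d["cy"])/d["fy"],-1.])
    M=np.array(d["cam_to_world"]);return M[:3,3],M[:3,:3]@v
def atz(d,rc,z):
    o,v=ray(d,rc);return o+v*(z-o[2])/v[2]
def tri(rays):
    A=np.zeros((3,3));b=np.zeros(3)
    for o,v in rays:
        v=v/np.linalg.norm(v);P=np.eye(3)-np.outer(v,v);A+=P;b+=P@o
    return np.linalg.solve(A,b)
E
python3 - <<'E'
from h import *
rays={}
for c in ["scene","side","wrist"]:
    d=optics.read_camera(c);cv2.imwrite(f"pics/{c}1.png",d["image"])
    print(c,np.round(np.array(d["cam_to_world"])[:3,3],3))
    for l,z in [("tester",0),("grip",.086),("pawl_tip",.035),("quadrant",0),("multimeter",0),("breaker",0),("screwdriver",0)]:
        r=models.landmark_of(c,l)
        for x in r[:2]:
            p=np.array(x["centre"])*[480,640]
            print(l,round(x["confidence"],2),np.round(p,1),np.round(atz(d,p,z),4))
            if x["confidence"]>.5: rays.setdefault(l,[]).append(ray(d,p))
for l in rays:
    if len(rays[l])>1: print(l,tri(rays[l]))
E
```

```text
scene [1.325 0.437 0.787]
tester 0.83 [279.8 327.4] [0.6048 0.0211 0.    ]
grip 0.84 [238. 408.] [0.5089 0.1392 0.086 ]
multimeter 0.94 [336.2 408.4] [0.6566 0.2151 0.    ]
breaker 0.84 [241.5 263. ] [ 0.5729 -0.1526  0.    ]
screwdriver 0.61 [210.3 252.5] [ 0.4957 -0.235   0.    ]
side [0.406 0.837 0.642]
tester 0.92 [280.8 305.8] [0.608 0.021 0.   ]
tester 0.39 [342.3 253.3] [0.6564 0.2009 0.    ]
grip 0.67 [292. 352.] [0.5012 0.145  0.086 ]
multimeter 0.71 [342.9 253.3] [0.656  0.2023 0.    ]
screwdriver 0.64 [217.  381.5] [ 0.4917 -0.2436  0.    ]
wrist [ 0.319 -0.574  0.384]
tester [0.60727619 0.0227591  0.00208673]
grip [0.50216422 0.13688599 0.07985066]
multimeter [0.65551977 0.21195662 0.00365056]
screwdriver [ 4.92414672e-01 -2.38270636e-01  5.63817156e-05]
```

View pics/scene0.png

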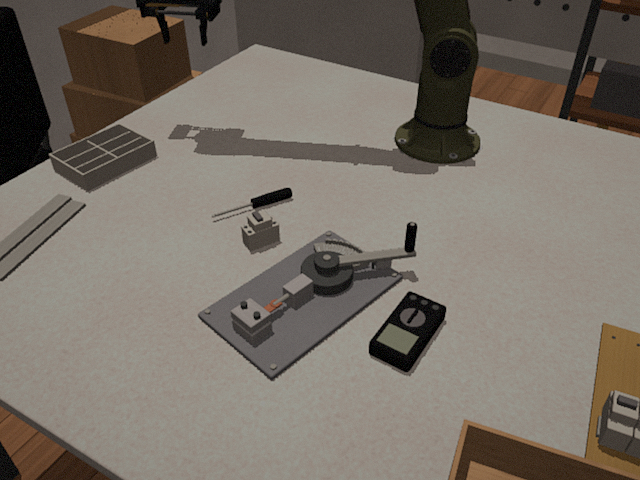

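```bash
ls pics
```

```text
scene0.png
scene1.png
side1.png
wrist1.png
```

View pics/side1.png

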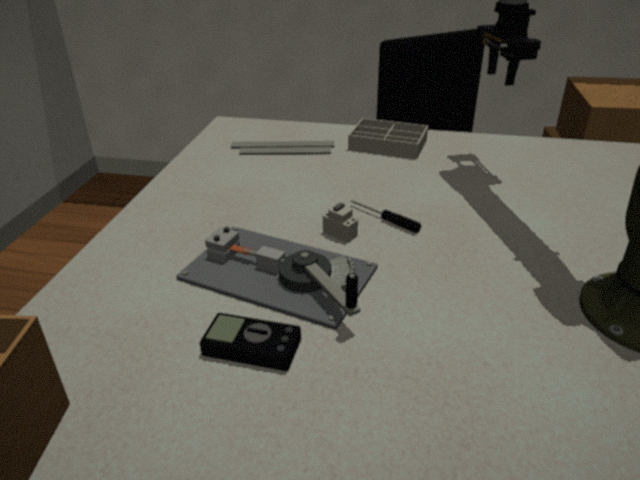

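```bash
python3 - <<'E'
from h import *
d0=cv2.imread("pics/scene1.png");cv2.imwrite("pics/scz.png",cv2.resize(d0[210:390,190:450],None,fx=3,fy=3,interpolation=cv2.INTER_CUBIC))
d0=cv2.imread("pics/side1.png");cv2.imwrite("pics/sdz.png",cv2.resize(d0[200:380,190:450],None,fx=3,fy=3,interpolation=cv2.INTER_CUBIC))
d=optics.read_camera("scene")
for p in [(332,233),(401,276),(272,376),(200,317)]: print(atz(d,(p[1],p[0]),.012))
for c in ["scene","side"]:
    d=optics.read_camera(c)
    r=models.masks_of(c,"grip")
    for m in r[:2]:
        px=m["pixels"];rr,cc=np.nonzero(px);print(c,m["confidence"],px.sum(),m["extent"])
        M=np.array(d["cam_to_world"])
        z=d["range_z"][rr,cc]; 
        P=np.stack([(cc-d["cx"])/d["fx"]*z,-(rr-d["cy"])/d["fy"]*z,-z],1)@M[:3,:3].T+M[:3,3]
        P=P[z>0];
        q=P[P[:,2]>.06]
        print(len(P),np.round(np.percentile(P[:,2],[5,50,95]),3),np.round(np.median(q,0),4),np.round(q.mean(0),4))
E
```

```text
[ 0.48851212 -0.03570577  0.012     ]
[0.53504885 0.14372741 0.012     ]
[0.85512377 0.06373933 0.012     ]
[ 0.81318462 -0.11908993  0.012     ]
scene 0.75 1660 [0.4902, 0.4606, 0.6539, 0.5694]
1657 [0.034 0.055 0.107] [0.5108 0.1423 0.0849] [0.53  0.119 0.086]
side 0.58 1656 [0.4548, 0.5219, 0.5639, 0.656]
1647 [0.04  0.055 0.112] [0.5028 0.1485 0.0894] [0.5118 0.1363 0.0894]
```

View pics/scz.png

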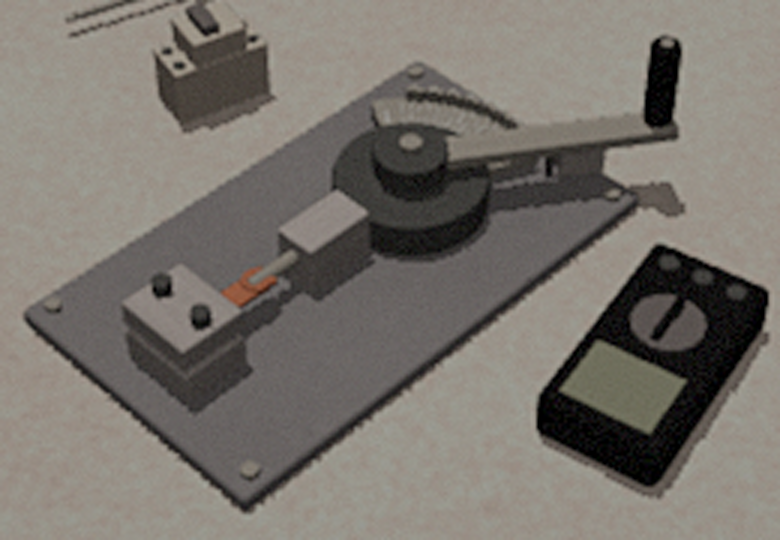

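```bash
python3 - <<'E'
from h import *
o=telemetry.get_obs()
Rm=R.from_euler('xyz',o["tool_rot"],degrees=True).as_matrix();print(np.round(Rm,3))
d=optics.read_camera("wrist");M=np.array(d["cam_to_world"]);print(Rm.T@(M[:3,3]-o["tool_pos"]),Rm.T@M[:3,:3])
g=np.array([.5035,.1397,.20]);print("shift mm",Rm.T@(g-o["tool_pos"])*1000)
for a in (150,157): 
    t=np.radians(a+90);z=np.array([np.cos(t),np.sin(t),0])
    print(a, np.degrees(np.arctan2(*(Rm.T@z)[[1,2]])))
E
```

```text
[[-0.     0.926  0.377]
 [-0.     0.377 -0.926]
 [-1.    -0.     0.   ]]
[-0.1794311   0.07851181  0.0020898 ] [[ 4.53542267e-04  2.85752077e-01 -9.58303472e-01]
 [-4.90544987e-04  9.58303519e-01  2.85751859e-01]
 [ 9.99999777e-01  3.40490419e-04  5.74805400e-04]]
shift mm [   4.21012683  519.06291375 -589.46479484]
150 -52.1625227358529
157 -45.1625227088506
```

```bash
python3 -m pendant '[[87,[0,15,-10],[-0.04,0,0]],[87,[0,40,-30],[-0.12,0,0]],[87,[0,68,-55],[-0.23,0,0]],[87,[0,96,-82],[-0.34,0,0]],[87,[0,124,-110],[-0.45,0,0]],[87,[0,152,-138],[-0.56,0,0]],[87,[0,180,-166],[-0.67,0,0]],[87,[0,208,-194],[-0.78,0,0]],[87,[0,236,-222],[-0.89,0,0]],[87,[0,262,-250],[-1.0,0,0]]]' 25
python3 - <<'E'
from h import *
o=telemetry.get_obs();print(o["qpos"],o["time_s"])
Rm=R.from_euler('xyz',o["tool_rot"],degrees=True).as_matrix()
g=np.array([.5035,.1397,.19]);print("shift mm",Rm.T@(g-o["tool_pos"])*1000)
t=np.radians(153+90);z=np.array([np.cos(t),np.sin(t),0]);print(Rm.T@z)
E
```

```text
time_s: 2.58
tool_pos: [0.3942, -0.2696, 0.2046]
tool_rot: [-43.5, 89.9, -53.7]
force: [1.0, -0.5, 0.7]
grip_width: 0.087
[ 53.9669259   -1.96365989 -22.14586118 105.99088916  -0.74024655
  75.772787    21.80923758] 2.5833
shift mm [ 14.27865293 422.21407248  35.02024502]
[ 4.75330331e-04 -9.57343521e-01 -2.88951823e-01]
```

```bash
python3 -m pendant '[[87,[0,36,3],[-0.11,0,0]],[87,[2,74,6],[-0.22,0,0]],[87,[3,112,9],[-0.33,0,0]],[87,[5,150,12],[-0.44,0,0]],[87,[6,188,16],[-0.55,0,0]],[87,[8,226,19],[-0.66,0,0]],[87,[9,264,22],[-0.77,0,0]],[87,[10,302,25],[-0.88,0,0]],[87,[12,340,28],[-0.99,0,0]],[87,[13,376,31],[-1.1,0,0]]]' 
python3 - <<'E'
from h import *
o=telemetry.get_obs();print(o["qpos"],o["time_s"])
Rm=R.from_euler('xyz',o["tool_rot"],degrees=True).as_matrix()
g=np.array([.5035,.1397,.16]);print("shift mm",Rm.T@(g-o["tool_pos"])*1000)
t=np.radians(153+90);z=np.array([np.cos(t),np.sin(t),0]);print(Rm.T@z)
E
```

```text
time_s: 3.42
tool_pos: [0.493, 0.0945, 0.1916]
tool_rot: [-73.5, 89.9, -20.7]
force: [0.5, 0.4, 0.1]
grip_width: 0.0869
[ 30.62516807   3.00082756 -45.45845961 103.47064809   2.26722438
  74.37200026  37.4113439 ] 3.4167
shift mm [31.58183389 18.96187114 42.3537189 ]
[-1.48146654e-04 -1.76844114e-01 -9.84238862e-01]
```

```bash
python3 -m pendant '[[87,[0,9,20],[-0.09,0,0]],[87,[0,19,42],[-0.18,0,0]],[87,[0,19,42],[-0.18,0,0]],[87,[0,19,42],[-0.18,0,0]]]' 
python3 - <<'E'
from h import *
rays=[]
for c in ["wrist","scene","side"]:
    d=optics.read_camera(c);cv2.imwrite(f"pics/{c}2.png",d["image"])
    for l,z in [("tester",0),("grip",.086),("quadrant",0),("pawl_tip",.03)]:
        for x in models.landmark_of(c,l)[:2]:
            p=np.array(x["centre"])*[480,640]
            print(c,l,round(x["confidence"],2),np.round(p,1),np.round(atz(d,p,z),4))
    M=np.array(d["cam_to_world"])
    for m in models.masks_of(c,"grip")[:1]:
        rr,cc=np.nonzero(m["pixels"]);z=d["range_z"][rr,cc]
        P=np.stack([(cc-d["cx"])/d["fx"]*z,-(rr-d["cy"])/d["fy"]*z,-z],1)@M[:3,:3].T+M[:3,3]
        q=P[(z>0)&(P[:,2]>.11)&(P[:,2]<.125)];print(c,"top",len(q),np.round(q.mean(0) if len(q) else 0,4))
o=telemetry.get_obs();print(o["qpos"],o["time_s"],o["tool_pos"])
Rm=R.from_euler('xyz',o["tool_rot"],degrees=True).as_matrix();print(Rm)
E
```

```text
time_s: 3.75
tool_pos: [0.5031, 0.1387, 0.1912]
tool_rot: [53.3, 90.0, 116.3]
force: [-0.2, -0.7, 0.0]
grip_width: 0.0871
wrist tester 0.72 [349.3 266.6] [0.6122 0.017  0.    ]
wrist grip 0.7 [227.  323.9] [0.503 0.138 0.086]
wrist top 710 [0.5029 0.1394 0.1157]
scene tester 0.92 [280.7 326.4] [0.608  0.0207 0.    ]
scene grip 0.66 [237.9 409.6] [0.5072 0.1417 0.086 ]
scene top 75 [0.5063 0.1434 0.1151]
side tester 0.68 [282.1 300.7] [0.6167 0.0268 0.    ]
side tester 0.43 [290.8 353.1] [0.5145 0.0342 0.    ]
side grip 0.71 [289.9 353.5] [0.4997 0.1393 0.086 ]
side top 95 [0.5027 0.1452 0.1149]
[ 27.22999288   6.60169198 -48.14408267 100.90669481   5.0973677
  74.74008744  40.73432232] 4.65 [0.50325727 0.13725494 0.191211  ]
[[-4.93083420e-05 -8.89450253e-01  4.57031996e-01]
 [-1.10911047e-04  4.57031998e-01  8.89450246e-01]
 [-9.99999993e-01 -6.83258047e-06 -1.21185349e-04]]
```

View pics/wrist2.png

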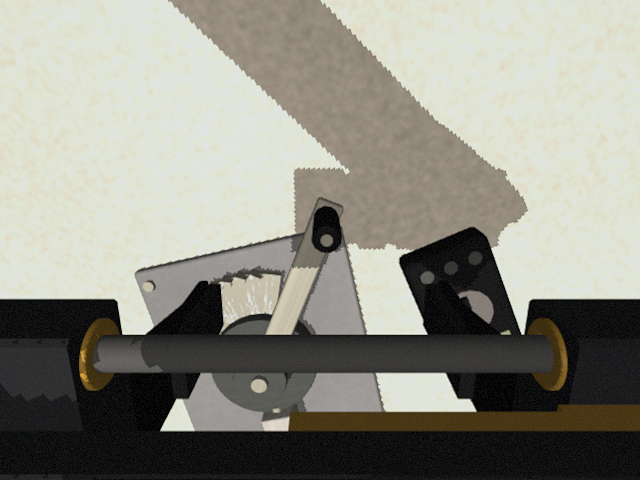

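```bash
python3 -m pendant '[[87,[25,0,1],[0,0,0]],[87,[60,0,1],[0,0,0]],[87,[90,0,1],[0,0,0]],[87,[103,0,1],[0,0,0]],[87,[103,0,1],[0,0,0]],[87,[103,0,1],[0,0,0]]]' 
python3 - <<'E'
from h import *
im=cv2.imread("pics/wrist2.png");cv2.imwrite("pics/wz.png",cv2.resize(im[190:400,190:390],None,fx=3.8,fy=2.85,interpolation=cv2.INTER_CUBIC))
c="wrist"
d=optics.read_camera(c);cv2.imwrite(f"pics/{c}3.png",d["image"])
print(telemetry.get_obs()["tool_pos"])
np.save("w3.npy",d,allow_pickle=True)
E
```

```text
time_s: 5.15
tool_pos: [0.5038, 0.1384, 0.0886]
tool_rot: [77.1, 90.0, 140.0]
force: [0.7, -0.5, 0.2]
grip_width: 0.0867
[0.5047915  0.13865627 0.08963515]
```

View pics/wrist3.png

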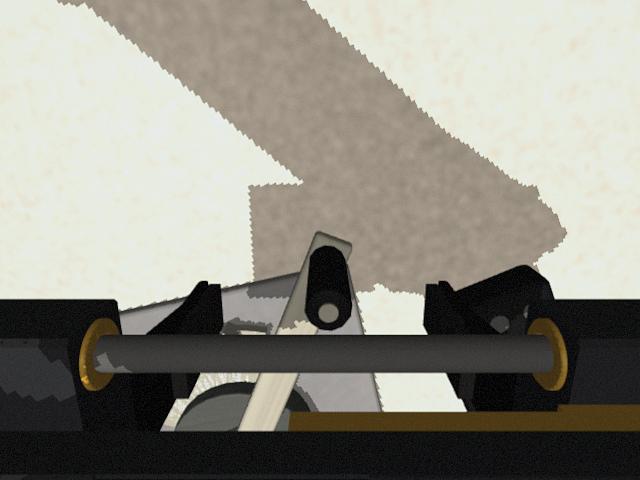

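View pics/wz.png

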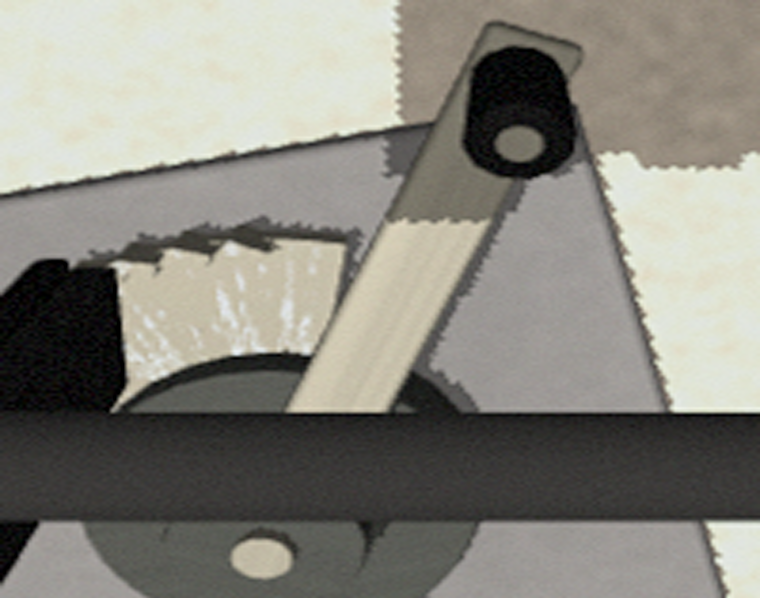

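```bash
python3 -m pendant '[[50,[0,0,0],[0,0,0]],[30,[0,0,0],[0,0,0]],[20,[0,0,0],[0,0,0]],[12,[0,0,0],[0,0,0]],[10,[0,0,0],[0,0,0]],[10,[0,0,0],[0,0,0]],[10,[0,0,0],[0,0,0]],[10,[0,0,0],[0,0,0]]]' 25
python3 - <<'E'
from h import *
o=telemetry.get_obs();print(o["tool_pos"],o["force"],o["grip_width"],o["time_s"])
Rm=R.from_euler('xyz',o["tool_rot"],degrees=True).as_matrix();print(np.round(Rm,4))
# camera pose at w2
d=np.load("w3.npy",allow_pickle=True).item();M=np.array(d["cam_to_world"]).copy();M[:3,3]+=np.array([.50325727,.13725494,.191211])-np.array([0.5047915,0.13865627,0.08963515])
d["cam_to_world"]=M
piv=np.array([.608,.021])
cap=atz(d,(190+558/2.85,190+262/3.8),.06);print("pivot cap guess at z=.05..0.06",cap, atz(d,(190+558/2.85,190+262/3.8),.05))
for z in [(350,235),(275,240),(265,230),(222,243),(200,236),(160,250),(150,240),(115,262)]:
    for h in (.029,.034):
        p=atz(d,(190+z[1]/2.85,190+z[0]/3.8),h)[:2]-piv;print(z,h,np.round(np.hypot(*p),4),round(np.degrees(np.arctan2(p[1],p[0])),1))
E
```

```text
time_s: 5.87
tool_pos: [0.5037, 0.1381, 0.0882]
tool_rot: [-167.8, 90.0, -105.0]
force: [0.7, 0.6, -0.1]
grip_width: 0.0418
[0.50373364 0.13809793 0.08822698] [ 0.65200484  0.62241949 -0.06794342] 0.041833068568979816 5.8667
[[-0.000e+00 -8.894e-01  4.571e-01]
 [-1.000e-04  4.571e-01  8.894e-01]
 [-1.000e+00 -0.000e+00 -1.000e-04]]
pivot cap guess at z=.05..0.06 [0.61036299 0.01701412 0.06      ] [0.61608625 0.01204601 0.05      ]
(350, 235) 0.029 0.0918 141.8
(350, 235) 0.034 0.0938 141.7
(275, 240) 0.029 0.0885 152.8
(275, 240) 0.034 0.0905 152.3
(265, 230) 0.029 0.0918 154.1
(265, 230) 0.034 0.0937 153.6
(222, 243) 0.029 0.0883 160.8
(222, 243) 0.034 0.0902 160.0
(200, 236) 0.029 0.0914 163.7
(200, 236) 0.034 0.0932 162.8
(160, 250) 0.029 0.0893 170.3
(160, 250) 0.034 0.0909 169.2
(150, 240) 0.029 0.0931 170.9
(150, 240) 0.034 0.0946 169.9
(115, 262) 0.029 0.0894 177.7
(115, 262) 0.034 0.0908 176.4
```

```bash
python3 -m pendant '[[10,[0,0,0],[0,0,0]],[10,[0,0,0],[0,0,0]],[10,[0,0,0],[0,0,0]],[10,[0,0,0],[0,0,0]],[10,[0,0,0],[0,0,0]],[10,[0,0,0],[0,0,0]]]' 25
python3 - <<'E'
from h import *
o=telemetry.get_obs();print(o["tool_pos"],o["force"],o["grip_width"],o["time_s"])
E
```

```text
time_s: 6.37
tool_pos: [0.5048, 0.14, 0.0883]
tool_rot: [-14.1, 89.8, 48.8]
force: [3.4, 2.9, -4.0]
grip_width: 0.0189
[0.50478149 0.14002784 0.0883204 ] [ 3.37821766  2.88456226 -3.96660278] 0.018870532956951715 6.3667
```

```bash
cat > arc.py <<'E'
import numpy as np
piv=np.array([.608,.021]);a0=np.radians(131.2);r=.159
Y=np.array([-.8894,.4571]);Z=np.array([.4571,.8894])
def P(a): return piv+r*np.array([np.cos(a0+a),np.sin(a0+a)])
def tab(a,step,n):
    for k in range(1,n+1):
        d=(P(a+k*step)-P(a))*1000;print("  to %.3f"%(a+k*step),np.round([Y@d,Z@d],1))
E
cat > st.py <<'E'
from h import *
from arc import *
import sys
o=telemetry.get_obs();v=o["tool_pos"][:2]-piv;a=np.arctan2(v[1],v[0])%(2*np.pi)
t=np.array([-np.sin(a),np.cos(a)]);n=np.array([np.cos(a),np.sin(a)])
f=o["force"]
print("t %.2f lever %.3f rad r %.4f Ftan %.2f Frad %.2f Fz %.2f w %.4f T %s"%(o["time_s"],a-a0,np.hypot(*v),f[:2]@t,f[:2]@n,f[2],o["grip_width"],np.round(o["wrist_torque"],2)))
E
python3 -m pendant '[[10,[0,0,0],[0,0,0]],[10,[0,0,0],[0,0,0]]]'; python3 st.py
python3 -c "
from arc import *
for k in range(12):
  print(k*.08); tab(k*.08,.02,4)"
```

```text
time_s: 6.53
tool_pos: [0.5048, 0.1401, 0.0883]
tool_rot: [-13.6, 89.8, 49.3]
force: [3.9, 4.2, -3.8]
grip_width: 0.0192
t 6.53 lever -0.005 rad r 0.1576 Ftan -5.72 Frad 0.63 Fz -3.80 w 0.0192 T [ 0.92 -0.94  0.03]
0.0
  to 0.020 [ 1.1 -3. ]
  to 0.040 [ 2.2 -6. ]
  to 0.060 [ 3.2 -9. ]
  to 0.080 [  4.2 -12. ]
0.08
  to 0.100 [ 0.9 -3. ]
  to 0.120 [ 1.7 -6.1]
  to 0.140 [ 2.5 -9.2]
  to 0.160 [  3.2 -12.3]
0.16
  to 0.180 [ 0.7 -3.1]
  to 0.200 [ 1.2 -6.2]
  to 0.220 [ 1.8 -9.4]
  to 0.240 [  2.2 -12.5]
0.24
  to 0.260 [ 0.4 -3.2]
  to 0.280 [ 0.7 -6.3]
  to 0.300 [ 1.  -9.5]
  to 0.320 [  1.2 -12.7]
0.32
  to 0.340 [ 0.1 -3.2]
  to 0.360 [ 0.2 -6.4]
  to 0.380 [ 0.3 -9.5]
  to 0.400 [  0.2 -12.7]
0.4
  to 0.420 [-0.1 -3.2]
  to 0.440 [-0.3 -6.4]
  to 0.460 [-0.5 -9.5]
  to 0.480 [ -0.8 -12.7]
0.48
  to 0.500 [-0.4 -3.2]
  to 0.520 [-0.8 -6.3]
  to 0.540 [-1.3 -9.5]
  to 0.560 [ -1.8 -12.6]
0.56
  to 0.580 [-0.6 -3.1]
  to 0.600 [-1.3 -6.2]
  to 0.620 [-2.  -9.3]
  to 0.640 [ -2.8 -12.4]
0.64
  to 0.660 [-0.9 -3.1]
  to 0.680 [-1.8 -6.1]
  to 0.700 [-2.8 -9.1]
  to 0.720 [ -3.8 -12.1]
0.72
  to 0.740 [-1.1 -3. ]
  to 0.760 [-2.3 -5.9]
  to 0.780 [-3.5 -8.9]
  to 0.800 [ -4.8 -11.8]
0.8
  to 0.820 [-1.3 -2.9]
  to 0.840 [-2.7 -5.7]
  to 0.860 [-4.2 -8.6]
  to 0.880 [ -5.7 -11.4]
0.88
  to 0.900 [-1.6 -2.8]
  to 0.920 [-3.2 -5.5]
  to 0.940 [-4.8 -8.2]
  to 0.960 [ -6.6 -10.9]
```

```bash
python3 -m pendant '[[10,[0,1.1,-3],[0,0,0]],[10,[0,2.2,-6],[0,0,0]],[10,[0,3.2,-9],[0,0,0]],[10,[0,3.2,-9],[0,0,0]]]' >/dev/null; python3 st.py
python3 -m pendant '[[10,[0,1,-3],[0,0,0]],[10,[0,1.9,-6],[0,0,0]],[10,[0,1.9,-6],[0,0,0]]]' >/dev/null; python3 st.py
python3 -m pendant '[[10,[0,0.8,-3],[0,0,0]],[10,[0,1.6,-6],[0,0,0]],[10,[0,1.6,-6],[0,0,0]]]' >/dev/null; python3 st.py
```

```text
t 6.87 lever 0.057 rad r 0.1575 Ftan -6.40 Frad 0.56 Fz -4.66 w 0.0186 T [ 1.06 -0.96 -0.08]
t 7.12 lever 0.098 rad r 0.1574 Ftan -5.21 Frad 0.19 Fz -5.52 w 0.0187 T [ 1.04 -1.07 -0.06]
t 7.37 lever 0.137 rad r 0.1573 Ftan -6.56 Frad -0.65 Fz -5.01 w 0.0188 T [ 0.99 -1.05 -0.01]
```

```bash
python3 -m pendant '[[10,[0,0.7,-3.1],[0,0,0]],[10,[0,1.4,-6.2],[0,0,0]],[10,[0,1.4,-6.2],[0,0,0]]]' >/dev/null; python3 st.py
python3 -m pendant '[[10,[0,0.5,-3.1],[0,0,0]],[10,[0,0.5,-3.1],[0,0,0]]]' >/dev/null; python3 st.py
python3 -m pendant '[[10,[0,0.5,-3.1],[0,0,0]],[10,[0,0.5,-3.1],[0,0,0]]]' >/dev/null; python3 st.py
python3 -m pendant '[[10,[0,0.5,-3.1],[0,0,0]],[10,[0,0.5,-3.1],[0,0,0]]]' >/dev/null; python3 st.py
python3 -m pendant '[[10,[0,0.4,-3.2],[0,0,0]],[10,[0,0.4,-3.2],[0,0,0]]]' >/dev/null; python3 st.py
python3 -m pendant '[[10,[0,0.3,-3.2],[0,0,0]],[10,[0,0.3,-3.2],[0,0,0]]]' >/dev/null; python3 st.py
```

```text
t 7.62 lever 0.177 rad r 0.1573 Ftan -6.19 Frad -0.53 Fz -5.94 w 0.0189 T [ 1.   -1.06 -0.03]
t 7.78 lever 0.197 rad r 0.1573 Ftan -6.46 Frad -1.00 Fz -5.58 w 0.0187 T [ 1.08 -1.14 -0.01]
t 7.95 lever 0.217 rad r 0.1572 Ftan -6.02 Frad -1.00 Fz -4.94 w 0.0188 T [ 1.03 -1.05 -0.02]
t 8.12 lever 0.237 rad r 0.1572 Ftan -5.90 Frad -0.69 Fz -5.77 w 0.0189 T [ 1.04 -1.09  0.01]
t 8.28 lever 0.257 rad r 0.1572 Ftan -5.95 Frad -0.34 Fz -5.49 w 0.0188 T [ 1.02 -1.12 -0.03]
t 8.45 lever 0.277 rad r 0.1571 Ftan -6.03 Frad -0.44 Fz -5.61 w 0.0188 T [ 1.14 -1.16 -0.02]
```

```bash
python3 -m pendant '[[10,[0,0.3,-3.2],[0,0,0]],[10,[0,0.3,-3.2],[0,0,0]]]' >/dev/null; python3 st.py
python3 -m pendant '[[10,[0,0.2,-3.2],[0,0,0]],[10,[0,0.2,-3.2],[0,0,0]]]' >/dev/null; python3 st.py
python3 -m pendant '[[10,[0,0.1,-3.2],[0,0,0]],[10,[0,0.1,-3.2],[0,0,0]]]' >/dev/null; python3 st.py
python3 -m pendant '[[10,[0,0.1,-3.2],[0,0,0]],[10,[0,0.1,-3.2],[0,0,0]]]' >/dev/null; python3 st.py
python3 -m pendant '[[10,[0,0.1,-3.2],[0,0,0]],[10,[0,0.1,-3.2],[0,0,0]]]' >/dev/null; python3 st.py
python3 -m pendant '[[10,[0,0,-3.2],[0,0,0]],[10,[0,0,-3.2],[0,0,0]]]' >/dev/null; python3 st.py
```

```text
t 8.62 lever 0.298 rad r 0.1571 Ftan -6.34 Frad -1.33 Fz -5.85 w 0.0184 T [ 1.11 -1.15 -0.07]
t 8.78 lever 0.318 rad r 0.1571 Ftan -6.96 Frad -0.63 Fz -5.04 w 0.0189 T [ 1.01 -1.12 -0.03]
t 8.95 lever 0.338 rad r 0.1571 Ftan -6.03 Frad -1.68 Fz -5.55 w 0.0190 T [ 1.15 -1.18 -0.05]
t 9.12 lever 0.355 rad r 0.1570 Ftan -7.72 Frad -1.10 Fz -6.65 w 0.0188 T [ 1.36 -1.32 -0.03]
t 9.28 lever 0.374 rad r 0.1571 Ftan -9.12 Frad -2.69 Fz -6.92 w 0.0185 T [ 1.38 -1.4  -0.  ]
t 9.45 lever 0.394 rad r 0.1570 Ftan -8.71 Frad -1.96 Fz -7.94 w 0.0188 T [ 1.41 -1.51 -0.03]
```

```bash
python3 -m pendant '[[10,[0,-0.1,-3.2],[0,0,0]],[10,[0,-0.1,-3.2],[0,0,0]]]' >/dev/null; python3 st.py
python3 -m pendant '[[10,[0,-0.1,-3.2],[0,0,0]],[10,[0,-0.1,-3.2],[0,0,0]]]' >/dev/null; python3 st.py
python3 -m pendant '[[10,[0,-0.2,-3.2],[0,0,0]],[10,[0,-0.2,-3.2],[0,0,0]]]' >/dev/null; python3 st.py
python3 -m pendant '[[10,[0,-0.3,-3.2],[0,0,0]],[10,[0,-0.3,-3.2],[0,0,0]]]' >/dev/null; python3 st.py
python3 -m pendant '[[10,[0,-0.3,-3.2],[0,0,0]],[10,[0,-0.3,-3.2],[0,0,0]]]' >/dev/null; python3 st.py
python3 -m pendant '[[10,[0,-0.4,-3.2],[0,0,0]],[10,[0,-0.4,-3.2],[0,0,0]]]' >/dev/null; python3 st.py
```

```text
t 9.62 lever 0.413 rad r 0.1570 Ftan -8.79 Frad -3.43 Fz -7.52 w 0.0192 T [ 1.41 -1.45  0.02]
t 9.78 lever 0.433 rad r 0.1570 Ftan -9.11 Frad -3.17 Fz -6.93 w 0.0190 T [ 1.42 -1.54  0.02]
t 9.95 lever 0.456 rad r 0.1570 Ftan -7.26 Frad -3.31 Fz -6.99 w 0.0191 T [ 1.28 -1.42 -0.01]
t 10.12 lever 0.483 rad r 0.1570 Ftan -4.13 Frad -3.02 Fz -4.04 w 0.0188 T [ 0.7  -1.01 -0.08]
t 10.28 lever 0.509 rad r 0.1570 Ftan -3.66 Frad -3.34 Fz -4.57 w 0.0190 T [ 0.43 -1.13 -0.02]
t 10.45 lever 0.522 rad r 0.1570 Ftan -6.80 Frad -3.94 Fz -7.16 w 0.0190 T [ 1.11 -1.5  -0.05]
```

```bash
python3 -m pendant '[[10,[0,-0.5,-3.1],[0,0,0]],[10,[0,-0.5,-3.1],[0,0,0]]]' >/dev/null; python3 st.py
python3 -m pendant '[[10,[0,-0.6,-3.1],[0,0,0]],[10,[0,-0.6,-3.1],[0,0,0]]]' >/dev/null; python3 st.py
python3 -m pendant '[[10,[0,-0.7,-3.1],[0,0,0]],[10,[0,-0.7,-3.1],[0,0,0]]]' >/dev/null; python3 st.py
python3 -m pendant '[[10,[0,-0.8,-3.1],[0,0,0]],[10,[0,-0.8,-3.1],[0,0,0]]]' >/dev/null; python3 st.py
python3 -m pendant '[[10,[0,-0.8,-3.1],[0,0,0]],[10,[0,-0.8,-3.1],[0,0,0]]]' >/dev/null; python3 st.py
python3 -m pendant '[[10,[0,-0.9,-3.1],[0,0,0]],[10,[0,-0.9,-3.1],[0,0,0]]]' >/dev/null; python3 st.py
python3 -m pendant '[[10,[0,-0.9,-3.1],[0,0,0]],[10,[0,-0.9,-3.1],[0,0,0]]]' >/dev/null; python3 st.py
python3 -m pendant '[[10,[0,-1,-3.1],[0,0,0]],[10,[0,-1,-3.1],[0,0,0]]]' >/dev/null; python3 st.py
```

```text
t 10.62 lever 0.537 rad r 0.1570 Ftan -8.26 Frad -5.17 Fz -8.40 w 0.0187 T [ 1.5  -1.69 -0.05]
t 10.78 lever 0.556 rad r 0.1570 Ftan -7.99 Frad -4.92 Fz -8.08 w 0.0195 T [ 1.47 -1.69  0.03]
t 10.95 lever 0.575 rad r 0.1570 Ftan -8.94 Frad -4.56 Fz -8.58 w 0.0188 T [ 1.53 -1.61 -0.02]
t 11.12 lever 0.594 rad r 0.1570 Ftan -7.94 Frad -3.99 Fz -7.36 w 0.0192 T [ 1.68 -1.56 -0.02]
t 11.28 lever 0.619 rad r 0.1570 Ftan -5.92 Frad -4.49 Fz -5.91 w 0.0195 T [ 1.26 -1.39  0.02]
t 11.45 lever 0.647 rad r 0.1570 Ftan -3.97 Frad -2.97 Fz -5.36 w 0.0187 T [ 0.78 -1.18 -0.02]
t 11.62 lever 0.670 rad r 0.1570 Ftan -3.27 Frad -3.40 Fz -4.97 w 0.0189 T [ 0.67 -1.14 -0.05]
t 11.78 lever 0.680 rad r 0.1569 Ftan -8.44 Frad -4.66 Fz -5.98 w 0.0189 T [ 1.71 -1.35  0.04]
```

```bash
python3 -m pendant '[[10,[0,-1,-3],[0,0,0]],[10,[0,-1,-3],[0,0,0]]]' >/dev/null; python3 st.py
python3 -m pendant '[[10,[0,-1.1,-3],[0,0,0]],[10,[0,-1.1,-3],[0,0,0]]]' >/dev/null; python3 st.py
python3 -m pendant '[[10,[0,-1.1,-3],[0,0,0]],[10,[0,-1.1,-3],[0,0,0]]]' >/dev/null; python3 st.py
python3 -m pendant '[[10,[0,-1.2,-3],[0,0,0]],[10,[0,-1.2,-3],[0,0,0]]]' >/dev/null; python3 st.py
python3 -m pendant '[[10,[0,-1.3,-3],[0,0,0]],[10,[0,-1.3,-3],[0,0,0]]]' >/dev/null; python3 st.py
python3 -m pendant '[[10,[0,-1.3,-2.9],[0,0,0]],[10,[0,-1.3,-2.9],[0,0,0]]]' >/dev/null; python3 st.py
python3 -m pendant '[[10,[0,-1.3,-2.9],[0,0,0]],[10,[0,-1.3,-2.9],[0,0,0]]]' >/dev/null; python3 st.py
python3 -m pendant '[[10,[0,-1.4,-2.9],[0,0,0]],[10,[0,-1.4,-2.9],[0,0,0]]]' >/dev/null; python3 st.py
```

```text
t 11.95 lever 0.696 rad r 0.1570 Ftan -9.04 Frad -4.58 Fz -7.67 w 0.0188 T [ 1.76 -1.35 -0.02]
t 12.12 lever 0.716 rad r 0.1569 Ftan -9.01 Frad -4.33 Fz -6.40 w 0.0190 T [ 1.79 -1.35 -0.02]
t 12.28 lever 0.735 rad r 0.1569 Ftan -8.33 Frad -4.85 Fz -6.27 w 0.0188 T [ 1.93 -1.29 -0.02]
t 12.45 lever 0.756 rad r 0.1570 Ftan -7.90 Frad -4.25 Fz -6.30 w 0.0188 T [ 1.79 -1.31 -0.02]
t 12.62 lever 0.783 rad r 0.1570 Ftan -6.39 Frad -4.55 Fz -4.82 w 0.0192 T [ 1.3  -1.19 -0.03]
t 12.78 lever 0.808 rad r 0.1570 Ftan -4.33 Frad -4.18 Fz -4.75 w 0.0192 T [ 0.92 -1.17  0.03]
t 12.95 lever 0.826 rad r 0.1570 Ftan -6.00 Frad -4.78 Fz -6.00 w 0.0188 T [ 1.26 -1.17  0.04]
t 13.12 lever 0.838 rad r 0.1570 Ftan -9.31 Frad -3.88 Fz -6.32 w 0.0190 T [ 1.95 -1.2  -0.01]
```

```bash
python3 -m pendant '[[10,[0,-1.4,-2.8],[0,0,0]],[10,[0,-1.4,-2.8],[0,0,0]]]' >/dev/null; python3 st.py
python3 -m pendant '[[10,[0,-1.5,-2.8],[0,0,0]],[10,[0,-1.5,-2.8],[0,0,0]]]' >/dev/null; python3 st.py
python3 -m pendant '[[10,[0,-1.6,-2.8],[0,0,0]],[10,[0,-1.6,-2.8],[0,0,0]]]' >/dev/null; python3 st.py
python3 -m pendant '[[10,[0,-1.6,-2.8],[0,0,0]],[10,[0,-1.6,-2.8],[0,0,0]]]' >/dev/null; python3 st.py
python3 -m pendant '[[10,[0,-1.6,-2.7],[0,0,0]],[10,[0,-1.6,-2.7],[0,0,0]]]' >/dev/null; python3 st.py
python3 -m pendant '[[10,[0,-1.6,-2.7],[0,0,0]],[10,[0,-1.6,-2.7],[0,0,0]]]' >/dev/null; python3 st.py
```

```text
t 13.28 lever 0.856 rad r 0.1570 Ftan -9.76 Frad -4.67 Fz -5.00 w 0.0192 T [ 2.03 -1.17 -0.02]
t 13.45 lever 0.875 rad r 0.1570 Ftan -9.42 Frad -5.16 Fz -5.28 w 0.0191 T [ 2.04 -1.16 -0.04]
t 13.62 lever 0.894 rad r 0.1570 Ftan -8.60 Frad -4.48 Fz -4.87 w 0.0188 T [ 2.08 -1.03 -0.05]
t 13.78 lever 0.917 rad r 0.1570 Ftan -8.49 Frad -4.79 Fz -4.38 w 0.0189 T [ 1.83 -1.14 -0.04]
t 13.95 lever 0.944 rad r 0.1571 Ftan -5.14 Frad -4.56 Fz -4.92 w 0.0189 T [ 1.23 -1.24  0.02]
t 14.12 lever 0.967 rad r 0.1571 Ftan -4.35 Frad -5.93 Fz -4.57 w 0.0188 T [ 1.14 -1.31  0.06]
```

```bash
python3 -m pendant '[[10,[0,-1,-1.8],[0,0,0]],[10,[0,-1,-1.8],[0,0,0]],[10,[0,-1,-1.8],[0,0,0]],[10,[0,-1,-1.8],[0,0,0]],[10,[0,-1,-1.8],[0,0,0]],[10,[0,-1,-1.8],[0,0,0]]]'; python3 st.py
python3 - <<'E'
from h import *
for c in ["scene","side"]:
    d=optics.read_camera(c);im=d["image"];cv2.imwrite(f"pics/{c}4.png",cv2.resize(im[190:390,190:450],None,fx=3,fy=3,interpolation=cv2.INTER_CUBIC))
E
python3 st.py
```

```text
time_s: 14.62
tool_pos: [0.4521, 0.0014, 0.0883]
tool_rot: [-16.1, 89.7, 46.8]
force: [4.3, 6.0, -6.6]
grip_width: 0.0191
t 14.62 lever 0.977 rad r 0.1572 Ftan -5.39 Frad -5.05 Fz -6.57 w 0.0191 T [ 1.27 -1.37  0.  ]
t 14.72 lever 0.977 rad r 0.1571 Ftan -5.26 Frad -5.69 Fz -5.78 w 0.0189 T [ 1.36 -1.34 -0.  ]
```

View pics/scene4.png

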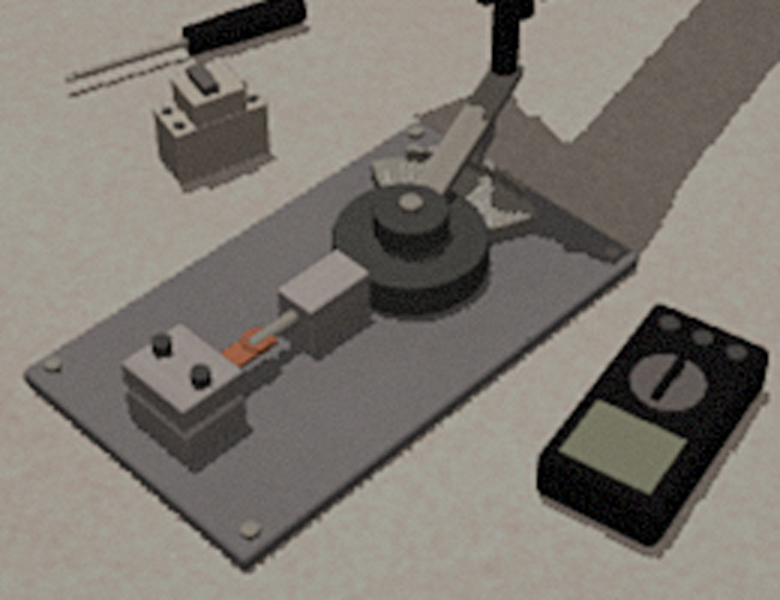

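The picture shows the lever (grip at about (505, 40) in the crop) held between the fingers. The multimeter, breaker and screwdriver are where they were. The lever stands about 0.07 rad past the fourth crest, and the allowed range is 0.015 to 0.14.

```bash
python3 -c "
from cell import env
print(env.sign_off())"; python3 st.py
```

```text
the job is handed in; nothing more can be done
None
the job is handed in; nothing more can be done
```

I pinched the lever's grip from above with 25 N and swung it counter-clockwise in steps of about 0.02 rad. I counted four clicks by feel and handed the job in at about 14.7 s with the grip still held. No verdict was reported.

- **Clicks:** the crests came at about 0.45, 0.60, 0.755 and 0.908 rad of lever swing. At each one the tangential force rose to about 9 N and then fell to 3.5–4.5 N. The spacing matches the 0.15 rad teeth.
- **Final position:** the lever was still at 0.977 rad over the last readings, about 0.07 rad past the fourth crest. The allowed range is 0.015–0.14 rad past it. Force on the fingers was about 5 N tangential, and no fifth click was felt.
- **Bystanders:** in the last scene-camera picture the multimeter, breaker and screwdriver had not visibly moved. I judged this by eye and did not measure it.
- **Disagreements:**
  - A rough camera reading put the first crest near 0.37 rad instead of 0.45, so I relied on the feel.
  - The measured swing radius was 157 mm instead of 160 mm, an error of 2–3 mm in my pivot estimate. This left about 5 N of sideways force on the grip at the end.

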